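# Open the dust extractor and take out its filter

### The arm

A 6-joint arm with a two-finger parallel gripper is mounted at the origin on the work surface. World frame = base frame: x ahead of the robot, y to its left, z up, the work surface at z = 0. Lengths are in m, angles in rad, forces in N, time in s.
With the tool pointing down it reaches from about 0.375 to 0.75 m from the base axis. Payload 9 kg.
Tool frame: the origin (TCP) lies midway between the tips of the shut fingers; the grasp point (between the pads) lies 19 mm behind it; z points along the fingers, y is the line along which they close (so a half turn about z gives the same grasp; the last joint's range is limited). The gripper opens to 85 mm and grips with 20 to 120 N. Pads are 22 mm wide; open, the fingers measure 114 mm over their backs; the gripper's body (76 mm by 85 mm) begins 54 mm behind the grasp point. The pads swing forward as they close: fully open they stand 13 mm farther back than shut.
Start: joints at [-1.416, 0.104, 0.097, 1.564, 0, 1.353], TCP at [0.219, -0.559, 0.231] pointing down, gripper open.
Joint ranges: [-2.99, 2.99], [-0.84, 1.86], [-1.1, 1.16], [-1.84, 2.11], [-1.51, 1.56], [-3.14, 3.14]. Speed limits (rad/s): [2.22, 2.22, 2.57, 3.14, 3.14, 3.14].

### API

Orientations are given as a rotation vector (axis times angle).
In Python, from station import robot, snapshot gives the robot as it stands.
- The arm moves only by the tool play_rows, never from a script. Its argument "steps" is a list of rows, each a list of 3 entries, a list of its own where there are three numbers: the shift along the world's x, y, z in units of 0.25 m (1.0 is 0.25 m), then the turn, a rotation vector about the world's x, y, z in units of 90 degrees (1.0 is 90 degrees), then the finger opening in mm, from 0 to 85.4. A call has 1 to 5 rows; each row is the pose to reach, as a shift and turn from the pose commanded when the call began; what a row does not reach only later rows make up. A row lasts 1/12 s, in which the tool goes at most 41.7 mm and 7.16 degrees, less where a joint would pass 70% of its speed; a pose out of reach is approached as far as the arm can. A call with a number of a shift or a turn outside -1 to 1 is refused whole. A call with a gripper value outside its range is refused whole. The fingers move at their own pace and stop on an object; "grip_force" is the grip in N (left out, the last holds). Time passes only in rows, so rows that repeat a pose let the fingers close. It gives the time, the measured TCP pose, the force, the opening and the grip force at its end, in the units of the state.
- robot.state(): the state, without advancing time (a new reading comes with each control period).
- snapshot(name): name is "scene" or "top"; returns a dict with "color" (400x640x3 uint8, red, green, blue), "K" (3x3 intrinsics, pixels), "R" (3x3) and "t" (3): a world point X has camera coordinates R X + t. Camera axes: x right, y down, z forward; pixel columns grow to the right and rows downward; lengths in m; the calibration is good to about 2 mm. A picture is of the moment at which its call begins. There is no depth.
- robot.close_job(): hands the job in; it is judged then, once.
The state is a dict: "time_s": time; "joint_pos": joint angles; "joint_velocities": joint speeds; "joint_torque": joint torques, N m; "tcp_pos": TCP position; "tool_rot": TCP orientation; "ft_force": force on the tool from outside, world axes, zero at the start; "moment": the same for the moment, N m; "finger_gap": finger opening in m; "grip_force": force on a finger pad.
Only numpy, scipy, OpenCV 4.12 (cv2) and the standard library are available. Lean on these libraries where they do the work, as an engineer would, in place of code of your own. Each camera call takes 0.05 s, during which the arm holds its last target. There are 200 camera calls.

### The job

Take the filter out of the bench dust extractor for cleaning: squeeze the louvred cover's release tab in towards its rib and, keeping it squeezed, pivot the cover up out of its frame, tab end first. Lay the cover flat, louvres up, in the middle of the rubber mat, and only then lift the filter cassette out by its fin and stand it upright in the steel tray. Set both down rather than dropping them, and leave everything else on the bench where it is.

Things in the scene. Friction and masses are not known exactly. Their poses are not given: they have to be found in the camera images.
- housing: Fixed white bench dust extractor, a box 190 (x) x 136 (y) x 95 mm tall, origin at the centre of its underside. The framed opening in its top is centred, 124 (x) x 98 (y) mm; its inner floor is 12 mm above the underside. The cover starts in the opening, turned as the housing is, its tab at the +x end. Yaw up to 0.7 rad either way.
- frame_heel (a point): Where the cover's heel point sits when seated: at the -x end of the housing's opening, 60 mm from its centre, 85 mm above the housing's underside (10 mm below its top). A 4 mm thick lip of the frame overhangs the cover's tongue here.
- cover_mid (a point): Centre (half-way through) of the loose grey louvred cover: plate 120 (x) x 94 (y) mm, 10 mm thick, flat below, 140 g, top flush with the housing, about 2 mm play. z points out of the louvred face. A 60 mm wide tongue sticks out 8 mm at its -x end, under the frame's lip. On the face stand a fixed rib and, nearer the +x end, the release tab, facing each other along x.
- cover_heel (a point): Point at the cover's -x end, 60 mm from its centre, at its underside, y = 0: it pivots out about this line. After 0.3 to 0.5 rad of pivot, tab end up, the tongue can be drawn out towards +x and up.
- cover_grip (a point): Where rib and tab are squeezed together: 34.5 mm from cover_mid towards the tab (+x), y = 0, 10 mm above the face. Rib 6 mm thick, 28 wide; tab 6 thick, 24 wide; both stand 20 mm above the face. Rib's outer face is 12.5 mm from here towards -x; tab's is 21.5 mm towards +x when free, 12.5 when fully pressed: 34 mm across both, 25 mm squeezed, this point then mid-way.
- tab (a joint): How far the release tab is pressed in towards the rib, m: 0 free, 0.009 at the stop. Sprung: 3 N to start, 7.5 N at the stop; springs out when let go. Its catch holds the cover down under the frame until pressed in 6 to 8 mm, so keep it squeezed while the cover swings up.
- filter_mid (a point): Centre of the block of the loose grey filter cassette (paper pleats on its sides), standing on the housing's inner floor under the cover: block 80 (x) x 56 (y) x 42 mm tall, 160 g; this point is 21 mm above its underside. Yaw within 0.06 rad of the housing's. z points up, towards its fin.
- filter_grip (a point): Centre of the cassette's grip fin, 53 mm above the cassette's underside: fin 10 mm thick (x), 40 mm wide (y), standing 23 mm above the block, its top 65 mm above the underside. In the housing the fin's top is 18 mm below the frame's top.
- mat: Fixed dark rubber mat, 200 x 200 mm, 4 mm thick, origin at the centre of its underside. To the robot's left or right.
- tray: Fixed open steel tray, 150 (x) x 130 (y) x 35 mm tall, walls and floor 4 mm, origin at the centre of its underside. On the other side from the mat.
- glue: White plastic glue bottle, 60 mm diameter, 170 mm tall; origin at the centre of its underside. A bystander: leave it alone. Glue bottle, can and jar stand, in any order, beyond the mat, beyond the tray, and by the robot's side of the extractor.
- lacquer: Plain steel can, 60 mm diameter, 120 mm tall; origin at the centre of its underside. A bystander: leave it alone. Glue bottle, can and jar stand, in any order, beyond the mat, beyond the tray, and by the robot's side of the extractor.
- jar: Glass jar with a steel lid, 60 mm diameter, 90 mm tall; origin at the centre of its underside. A bystander: leave it alone. Glue bottle, can and jar stand, in any order, beyond the mat, beyond the tray, and by the robot's side of the extractor.
- wax: Flat round aluminium tin, 70 mm diameter, 28 mm tall; origin at the centre of its underside. A bystander: leave it alone.
- sander: Cork sanding block on edge, 34 (x) x 100 (y) x 60 mm tall, by the robot's side of the mat; origin at the centre of its underside. A bystander: leave it alone.
- offcut: Upright wooden offcut, 60 (x) x 50 (y) x 110 mm tall, by the robot's side of the tray; origin at the centre of its underside. A bystander: leave it alone.
- driver: Screwdriver lying on the bench, 200 mm long, about 30 mm high; origin at the middle of its length, at its underside. A bystander: leave it alone.
- brush: Brush lying on the bench, 200 mm long, about 30 mm high; origin at the middle of its length, at its underside. A bystander: leave it alone.
There are look-alikes about, which are no part of the job. What is shaped like the part that bears cover_mid but green or purple is not meant.

How it is judged:
By the outcome, as a careful person would: the job done as asked, in the order asked, and still so for the second after the job is handed in, with the robot touching nothing.
It also fails if it takes over 67 s, if anything falls off the work surface, if the arm or the gripper's body presses on something with over 40 N, if the wrist force passes 120 N, or if a joint passes its speed limit or range.

## Working session

There is one attempt and no reset: what is moved stays moved. The work goes in short steps, Python scripts to look and compute and a tool call to move; the robot and the scene stay as the last step left them, time stands still between calls to the robot, and variables do not carry over. Pictures are saved under pics/ and viewed, at most 10 in all, crops included, and the job is handed in when it is done.

Besides the shell and the picture viewer there is one more tool, called by a JSON object that holds its "fn" and its "kwargs". play_rows: Moves the arm, as the interface text tells. Shifts and turns lie within -1 to 1; 1 stands for 0.25 m of shift or 90 degrees of turn. Its arguments: {"type":"object","properties":{"steps":{"type":"array"},"grip_force":{"type":"number"}},"required":["steps"]}

```bash
ls; mkdir -p pics
python3 - <<'E'
from station import robot, snapshot
import cv2
print(robot.state())
for n in("scene","top"):
    s=snapshot(n); cv2.imwrite(f"pics/{n}0.png",s["color"][:,:,::-1]); print(n,s["K"].tolist(),s["R"].round(4).tolist(),s["t"].round(4).tolist())
E
```

```text
pics
{'time_s': 0.0, 'joint_pos': array([-1.41570933e+00,  1.04711217e-01,  9.65056786e-02,  1.56389475e+00,
       -7.20575676e-06,  1.35310490e+00]), 'joint_velocities': array([-7.34932082e-04, -1.01111211e-04,  9.25576880e-04, -1.49033917e-04,
        5.19998838e-05, -1.94352443e-04]), 'joint_torque': array([ 2.95011232e-03, -5.56928301e+01,  5.03649616e+01,  1.70211238e-02,
       -3.25058636e-04,  1.99082649e-05]), 'tcp_pos': array([ 0.21848404, -0.55846574,  0.23053538]), 'tool_rot': array([-3.08589854e+00, -5.81932837e-01, -5.27695750e-05]), 'ft_force': array([ 0.4898988 , -0.08970373, -0.32234179]), 'moment': array([-0.0297408 , -0.04741087,  0.04463462]), 'grip_force': 0.0, 'finger_gap': 0.0854104795789153}
scene [[394.67615546419637, 0.0, 315.85286870176077], [0.0, 394.67615546419637, 193.85648068007256], [0.0, 0.0, 1.0]] [[-0.6057, 0.7956, -0.0156], [0.6657, 0.4959, -0.5577], [-0.4359, -0.3482, -0.8299]] [0.3243, -0.297, 1.8417]
top [[489.82942400320115, 0.0, 314.75354111072835], [0.0, 489.82942400320115, 197.86438212686056], [0.0, 0.0, 1.0]] [[-0.0265, -0.9996, -0.0021], [-0.9867, 0.0264, -0.1605], [0.1605, -0.0022, -0.987]] [0.0175, 0.5291, 1.5083]
```

View pics/top0.png

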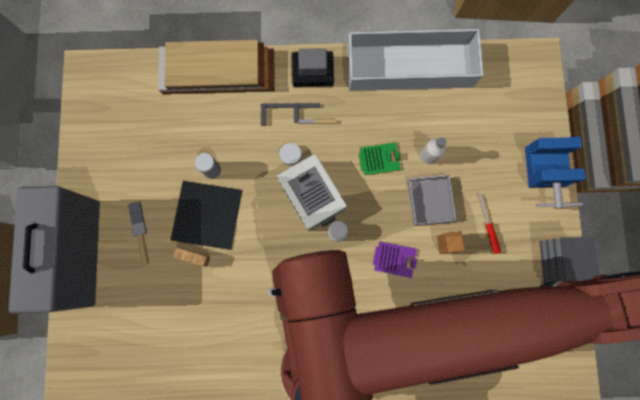

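View pics/scene0.png

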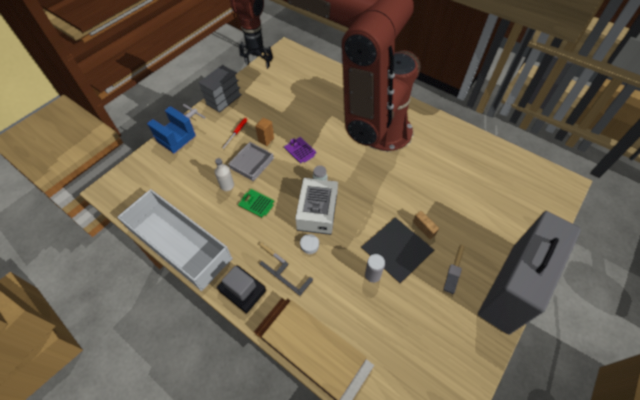

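Run:
```python
import cv2,numpy as np
a=cv2.imread("pics/top0.png");b=cv2.imread("pics/scene0.png")
def c(im,x,y,w,h,s): return cv2.resize(im[y:y+h,x:x+w],None,fx=s,fy=s,interpolation=cv2.INTER_CUBIC)
o=np.vstack([np.hstack([c(a,265,145,100,75+25,4),c(b,275,160,100,100,4)]),np.hstack([c(a,160,170,100,100,2),c(a,400,165,100,100,2),c(b,215,130,100,100,2),c(b,350,205,100,100,2)])])
cv2.imwrite("pics/crop0.png",o)
```

```text
(no output)
```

View pics/crop0.png

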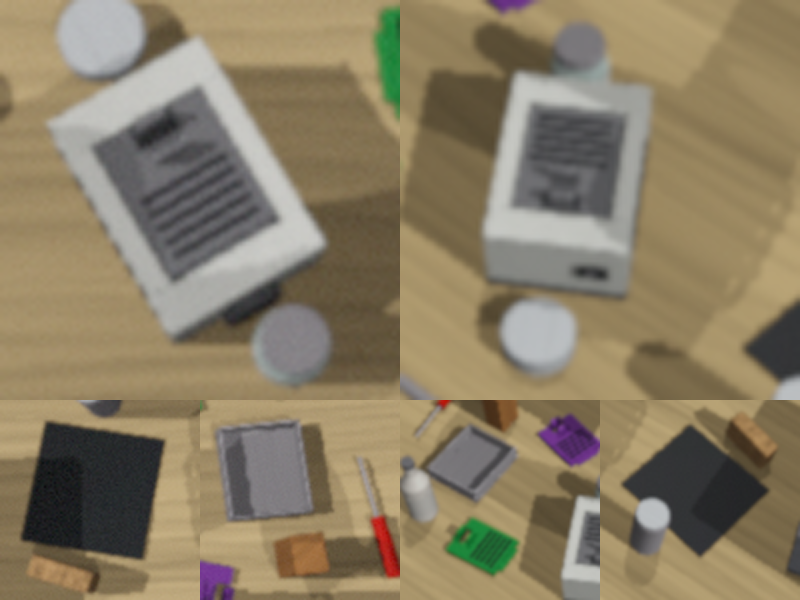

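```bash
cat > h.py <<'E'
import numpy as np
from scipy.optimize import least_squares
K={"t":np.array([[489.829,0,314.754],[0,489.829,197.864],[0,0,1]]),"s":np.array([[394.676,0,315.853],[0,394.676,193.856],[0,0,1]])}
R={"t":np.array([[-0.0265,-0.9996,-0.0021],[-0.9867,0.0264,-0.1605],[0.1605,-0.0022,-0.987]]),"s":np.array([[-0.6057,0.7956,-0.0156],[0.6657,0.4959,-0.5577],[-0.4359,-0.3482,-0.8299]])}
T={"t":np.array([0.0175,0.5291,1.5083]),"s":np.array([0.3243,-0.297,1.8417])}
def proj(c,X):
    p=(np.atleast_2d(X)@R[c].T+T[c])@K[c].T; return p[:,:2]/p[:,2:]
def back(c,uv,z):
    d=R[c].T@np.linalg.inv(K[c])@np.array([uv[0],uv[1],1.]); o=-R[c].T@T[c]
    return o+d*(z-o[2])/d[2]
def crop(pts,ox,oy,s): return [(ox+(x+.5)/s-.5,oy+(y+.5)/s-.5) for x,y in pts]
def rect(c,pts,z):
    P=np.array([back(c,p,z)[:2] for p in pts]); m=P.mean(0)
    e=np.roll(P,-1,0)-P
    return m.round(4),np.linalg.norm(e,axis=1).round(3),np.arctan2(e[:,1],e[:,0]).round(3)
E
python3 - <<'E'
from h import *
def pr(n,*a): print(n,*rect(*a))
pr("hous t","t",crop([(200,38),(47,123),(172,338),(325,243)],265,145,4),.095)
pr("open t","t",crop([(203,87),(93,147),(172,280),(278,218)],265,145,4),.095)
pr("open s","s",crop([(133,103),(227,112),(212,218),(113,205)],275,160,4),.095)
pr("mat t","t",crop([(46,23),(163,40),(142,157),(23,140)],160,170,2),.004)
pr("mat s","s",crop([(91,25),(168,90),(100,156),(22,84)],350,205,2),.004)
pr("tray t","t",crop([(17,27),(97,20),(113,113),(28,120)],400,165,2),.035)
pr("tray s","s",crop([(67,25),(117,52),(77,99),(27,62)],215,130,2),.035)
for n,c,uv,z in [("jar","t",(265+292/4,145+340/4),.09),("thing","t",(290,154),.03),("thing","s",(310,243),.03),("glue top","t",(441,144),.17),("can","t",(205,159),.12),("off","t",(451,242),.11),("sander","t",(192,257),.06)]: print(n,back(c,uv,z).round(3))
E
```

```text
hous t [0.5434 0.0143] [0.136 0.192 0.137 0.187] [ 2.063 -2.641 -1.04   0.509]
open t [0.5448 0.0137] [0.097 0.12  0.094 0.117] [ 2.053 -2.634 -1.064  0.483]
open s [0.5445 0.0165] [0.093 0.122 0.094 0.119] [ 2.094  0.513 -1.081 -2.639]
mat t [0.4908 0.3543] [0.194 0.192 0.193 0.193] [-1.744  2.964  1.403 -0.175]
mat s [0.4941 0.3571] [0.193 0.194 0.195 0.195] [ 1.383 -0.185 -1.753  2.946]
tray t [ 0.5152 -0.3678] [0.129 0.151 0.135 0.15 ] [-1.509 -3.044  1.626  0.059]
tray s [ 0.5214 -0.3651] [0.141 0.147 0.154 0.13 ] [ 1.625  0.106 -1.627 -3.123]
jar [ 0.421 -0.064  0.09 ]
thing [0.678 0.08  0.03 ]
thing [0.685 0.087 0.03 ]
glue top [ 0.66  -0.373  0.17 ]
can [0.646 0.335 0.12 ]
off [ 0.374 -0.399  0.11 ]
sander [0.353 0.385 0.06 ]
```

{"fn": "play_rows", "kwargs": {"steps": [[[0.36,0.59,0],[0,0,0.27],85],[[0.36,0.59,0],[0,0,0.27],85],[[0.36,0.59,0],[0,0,0.27],85],[[0.36,0.59,0],[0,0,0.27],85],[[0.36,0.59,0],[0,0,0.27],85]], "grip_force": 40}}

```text
time_s: 0.52
tcp_pos: [0.311, -0.4066, 0.2316]
tool_rot: [-2.89, -1.229, -0.002]
ft_force: [0.1, -0.0, 0.6]
finger_gap: 0.0853
grip_force: 0.0
```

{"fn": "play_rows", "kwargs": {"steps": [[[0.36,0.59,0],[0,0,0.27],70],[[0.36,0.59,0],[0,0,0.27],70],[[0.36,0.59,0],[0,0,0.27],70],[[0.36,0.59,0],[0,0,0.27],70],[[0.36,0.59,0],[0,0,0.27],70]]}}

```text
time_s: 0.93
tcp_pos: [0.4006, -0.2591, 0.2315]
tool_rot: [-2.567, -1.81, -0.002]
ft_force: [-0.6, 0.1, 0.5]
finger_gap: 0.0701
grip_force: 0.0
```

{"fn": "play_rows", "kwargs": {"steps": [[[0.36,0.59,0],[0,0,0.27],60],[[0.36,0.59,0],[0,0,0.27],60],[[0.36,0.59,0],[0,0,0.27],60],[[0.36,0.59,0],[0,0,0.27],60],[[0.36,0.59,0],[0,0,0.27],60]]}}

```text
time_s: 1.35
tcp_pos: [0.4904, -0.1116, 0.2311]
tool_rot: [-2.129, -2.31, -0.002]
ft_force: [0.1, 0.0, 0.6]
finger_gap: 0.0599
grip_force: 0.0
```

{"fn": "play_rows", "kwargs": {"steps": [[[0.34,0.59,-0.1],[0,0,0.27],60],[[0.34,0.59,-0.1],[0,0,0.27],60],[[0.34,0.59,-0.1],[0,0,0.27],60],[[0.34,0.59,-0.1],[0,0,0.27],60],[[0.34,0.59,-0.1],[0,0,0.27],60]]}}

```text
time_s: 1.77
tcp_pos: [0.5746, 0.0358, 0.2042]
tool_rot: [-1.595, -2.704, -0.001]
ft_force: [-0.4, 0.3, -0.4]
finger_gap: 0.06
grip_force: 0.0
```

{"fn": "play_rows", "kwargs": {"steps": [[[0,-0.018,-0.15],[0,0,0],60],[[0,-0.018,-0.27],[0,0,0],58],[[0,-0.018,-0.36],[0,0,0],56],[[0,-0.018,-0.4],[0,0,0],54],[[0,-0.018,-0.42],[0,0,0],52]]}}

```text
time_s: 2.18
tcp_pos: [0.5724, 0.0263, 0.0994]
tool_rot: [-1.605, -2.697, 0.002]
ft_force: [-0.1, 0.1, 0.3]
finger_gap: 0.052
grip_force: 0.0
```

{"fn": "play_rows", "kwargs": {"steps": [[[0,0,0],[0,0,0],50],[[0,0,0],[0,0,0],50]]}}

```text
time_s: 2.35
tcp_pos: [0.5742, 0.0263, 0.1027]
tool_rot: [1.605, 2.699, 0.001]
ft_force: [0.2, -0.6, 0.8]
finger_gap: 0.05
grip_force: 0.0
```

Run:
```python
from station import robot, snapshot
import cv2,numpy as np
from h import *
st=robot.state();print(st["tcp_pos"],st["tool_rot"],st["ft_force"],st["joint_pos"].round(2))
a=snapshot("top")["color"][:,:,::-1];b=snapshot("scene")["color"][:,:,::-1]
cv2.imwrite("pics/a1.png",a);cv2.imwrite("pics/b1.png",b)
def c(im,x,y,w,h,s): return cv2.resize(im[y:y+h,x:x+w],None,fx=s,fy=s,interpolation=cv2.INTER_CUBIC)
cv2.imwrite("pics/crop1.png",np.hstack([c(a,265,145,100,100,4),c(b,275,160,100,100,4)]))
```

```text
[0.57423822 0.02626288 0.10272463] [1.60486767e+00 2.69891722e+00 8.50424021e-04] [ 0.23162064 -0.56180938  0.77481602] [-0.18  0.04 -0.2   1.33 -0.    0.89]
```

View pics/crop1.png

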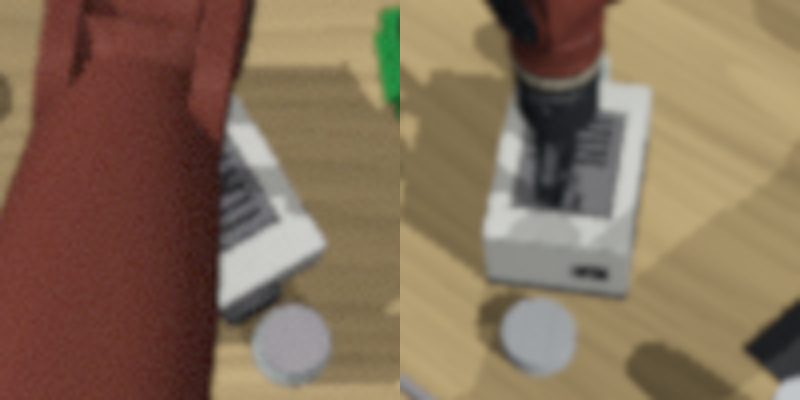

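{"fn": "play_rows", "kwargs": {"steps": [[[0,0.02,-0.008],[0,0,0],50],[[0,0.02,-0.014],[0,0,0],50],[[0,0.02,-0.02],[0,0,0],48],[[0,0.02,-0.02],[0,0,0],48],[[0,0.02,-0.02],[0,0,0],48]]}}

```text
time_s: 2.87
tcp_pos: [0.5735, 0.0317, 0.0962]
tool_rot: [-1.605, -2.701, 0.0]
ft_force: [-0.4, 0.2, 1.4]
finger_gap: 0.0478
grip_force: 0.0
```

{"fn": "play_rows", "kwargs": {"steps": [[[0.002,0,0.006],[0,0,0],38],[[0.002,0,0.006],[0,0,0],32],[[0.002,0,0.006],[0,0,0],26],[[0.002,0,0.006],[0,0,0],20],[[0.002,0,0.006],[0,0,0],20]]}}

```text
time_s: 3.28
tcp_pos: [0.5742, 0.0313, 0.099]
tool_rot: [1.605, 2.7, -0.001]
ft_force: [-4.3, -2.3, 8.3]
finger_gap: 0.024
grip_force: 39.8
```

{"fn": "play_rows", "kwargs": {"steps": [[[-0.003,-0.0015,0.019],[0.015,-0.028,0],20],[[-0.006,-0.0035,0.038],[0.031,-0.056,0],20],[[-0.011,-0.006,0.056],[0.046,-0.084,0],20],[[-0.016,-0.009,0.074],[0.061,-0.112,0],20],[[-0.016,-0.009,0.074],[0.061,-0.112,0],20]]}}

```text
time_s: 3.7
tcp_pos: [0.5694, 0.0291, 0.1167]
tool_rot: [1.547, 2.601, 0.264]
ft_force: [-0.9, -1.1, -1.1]
finger_gap: 0.0234
grip_force: 39.9
```

{"fn": "play_rows", "kwargs": {"steps": [[[-0.006,-0.003,0.018],[0.015,-0.028,0],20],[[-0.013,-0.007,0.035],[0.031,-0.056,0],20],[[-0.02,-0.011,0.053],[0.046,-0.084,0],20],[[-0.028,-0.015,0.069],[0.061,-0.112,0],20],[[-0.028,-0.015,0.069],[0.061,-0.112,0],20]]}}

```text
time_s: 4.12
tcp_pos: [0.5623, 0.0254, 0.1334]
tool_rot: [1.48, 2.487, 0.506]
ft_force: [1.1, 1.9, -1.6]
finger_gap: 0.0236
grip_force: 40.2
```

Run:
```python
from station import robot, snapshot
import cv2,numpy as np
st=robot.state();print(st["tcp_pos"],st["tool_rot"],st["ft_force"],st["moment"],st["joint_pos"].round(2))
b=snapshot("scene")["color"][:,:,::-1]
cv2.imwrite("pics/b2.png",cv2.resize(b[140:260,255:395],None,fx=4,fy=4,interpolation=cv2.INTER_CUBIC))
```

```text
[0.56228627 0.02543859 0.13338584] [1.4796256  2.48699445 0.5064394 ] [ 1.11198306  1.87629207 -1.59623774] [0.05922699 0.22480782 0.04265009] [-0.35 -0.45 -0.63  1.12  0.3   0.76]
```

View pics/b2.png

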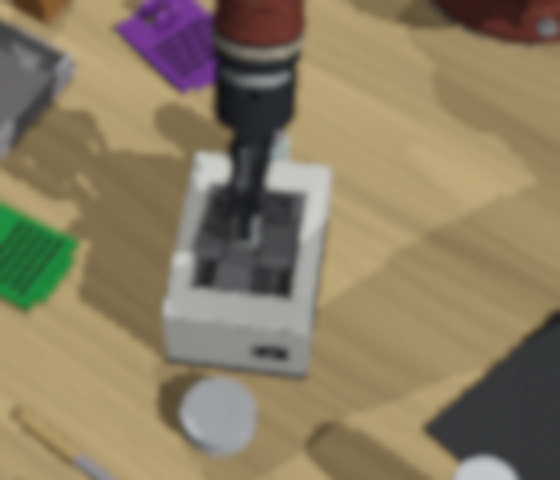

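{"fn": "play_rows", "kwargs": {"steps": [[[0.014,0.008,0.004],[0,0,0],20],[[0.03,0.016,0.01],[0,0,0],20],[[0.05,0.028,0.02],[0,0,0],20],[[0.056,0.031,0.03],[0,0,0],20],[[0.06,0.032,0.05],[0,0,0],20]]}}

```text
time_s: 4.58
tcp_pos: [0.5782, 0.0344, 0.1457]
tool_rot: [1.478, 2.49, 0.505]
ft_force: [-0.3, 0.6, -1.6]
finger_gap: 0.0232
grip_force: 40.0
```

{"fn": "play_rows", "kwargs": {"steps": [[[0,0,0.08],[0,0,0],20],[[0,0,0.16],[0,0,0],20],[[0,0,0.24],[0,0,0],20],[[0,0,0.32],[0,0,0],20],[[0,0,0.38],[0,0,0],20]]}}

```text
time_s: 5.0
tcp_pos: [0.5785, 0.0337, 0.2435]
tool_rot: [1.477, 2.487, 0.505]
ft_force: [0.1, -1.0, -0.4]
finger_gap: 0.0237
grip_force: 40.0
```

{"fn": "play_rows", "kwargs": {"steps": [[[-0.02,0.08,0.02],[-0.025,0.045,0],20],[[-0.04,0.18,0.02],[-0.049,0.09,0],20],[[-0.05,0.29,0.02],[-0.073,0.134,0],20],[[-0.06,0.4,0.02],[-0.098,0.179,0],20],[[-0.07,0.5,0.02],[-0.122,0.224,0],20]]}}

```text
time_s: 5.42
tcp_pos: [0.5608, 0.1604, 0.2472]
tool_rot: [1.604, 2.701, -0.004]
ft_force: [0.0, -0.6, -1.6]
finger_gap: 0.0236
grip_force: 40.1
```

{"fn": "play_rows", "kwargs": {"steps": [[[-0.02,0.12,0],[0,0,0],20],[[-0.05,0.25,0],[0,0,0],20],[[-0.08,0.38,0],[0,0,0],20],[[-0.11,0.52,0],[0,0,0],20],[[-0.13,0.64,0],[0,0,0],20]]}}

```text
time_s: 5.83
tcp_pos: [0.5274, 0.3212, 0.2463]
tool_rot: [-1.604, -2.701, -0.0]
ft_force: [0.7, -0.6, -2.3]
finger_gap: 0.0233
grip_force: 40.2
```

{"fn": "play_rows", "kwargs": {"steps": [[[-0.02,0.1,-0.05],[0,0,0],20],[[-0.02,0.16,-0.1],[0,0,0],20],[[-0.02,0.2,-0.15],[0,0,0],20],[[-0.02,0.2,-0.2],[0,0,0],20],[[-0.02,0.2,-0.2],[0,0,0],20]]}}

```text
time_s: 6.25
tcp_pos: [0.522, 0.3675, 0.192]
tool_rot: [-1.604, -2.698, 0.007]
ft_force: [-0.8, -0.6, -2.5]
finger_gap: 0.0237
grip_force: 40.3
```

{"fn": "play_rows", "kwargs": {"steps": [[[0.002,0.015,-0.1],[0,0,0],20],[[0.002,0.015,-0.25],[0,0,0],20],[[0.002,0.015,-0.4],[0,0,0],20],[[0.002,0.015,-0.5],[0,0,0],20],[[0.002,0.015,-0.56],[0,0,0],20]]}}

```text
time_s: 6.67
tcp_pos: [0.5223, 0.3698, 0.0521]
tool_rot: [-1.606, -2.697, 0.006]
ft_force: [0.1, -0.6, -2.3]
finger_gap: 0.0235
grip_force: 40.3
```

{"fn": "play_rows", "kwargs": {"steps": [[[0,0,0],[0,0,0],20],[[0,0,0],[0,0,0],20],[[0,0,0],[0,0,0],20]]}}

```text
time_s: 6.92
tcp_pos: [0.5249, 0.372, 0.0581]
tool_rot: [1.606, 2.699, 0.003]
ft_force: [0.4, 0.2, -1.1]
finger_gap: 0.0235
grip_force: 40.3
```

Run:
```python
from station import robot, snapshot
import cv2,numpy as np
a=snapshot("top")["color"][:,:,::-1];b=snapshot("scene")["color"][:,:,::-1]
def c(im,x,y,w,h,s): return cv2.resize(im[y:y+h,x:x+w],None,fx=s,fy=s,interpolation=cv2.INTER_CUBIC)
cv2.imwrite("pics/b3.png",np.hstack([c(a,150,150,100,120,4),c(b,340,175,100,120,4)]))
```

```text
(no output)
```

View pics/b3.png

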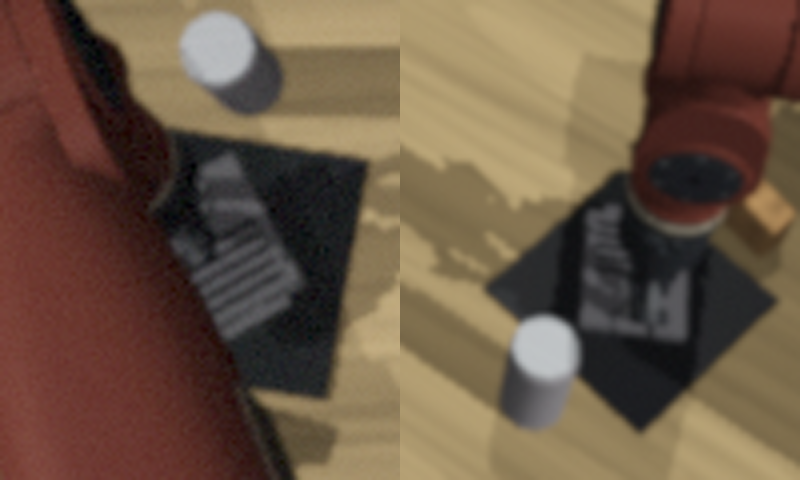

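{"fn": "play_rows", "kwargs": {"steps": [[[-0.008,0,-0.04],[0,0,0],20],[[-0.008,0,-0.08],[0,0,0],20],[[-0.008,0,-0.12],[0,0,0],20],[[-0.008,0,-0.13],[0,0,0],20],[[-0.008,0,-0.13],[0,0,0],20]]}}

```text
time_s: 7.43
tcp_pos: [0.5203, 0.3719, 0.0216]
tool_rot: [-1.604, -2.699, 0.004]
ft_force: [0.3, -0.8, -2.0]
finger_gap: 0.0236
grip_force: 40.3
```

{"fn": "play_rows", "kwargs": {"steps": [[[0,0,-0.006],[0,0,0],20],[[0,0,-0.012],[0,0,0],20],[[0,0,-0.018],[0,0,0],20],[[0,0,-0.018],[0,0,0],20],[[0,0,-0.018],[0,0,0],20]]}}

```text
time_s: 7.85
tcp_pos: [0.5216, 0.3725, 0.0192]
tool_rot: [1.605, 2.701, 0.0]
ft_force: [-0.2, 0.3, -1.7]
finger_gap: 0.0234
grip_force: 40.3
```

{"fn": "play_rows", "kwargs": {"steps": [[[0.002,0,-0.004],[0,0,0],20],[[0.002,0,-0.008],[0,0,0],20],[[0.002,0,-0.008],[0,0,0],20],[[0.002,0,-0.008],[0,0,0],20]]}}

```text
time_s: 8.18
tcp_pos: [0.5224, 0.3726, 0.0182]
tool_rot: [1.604, 2.7, 0.001]
ft_force: [-3.5, -2.9, 6.2]
finger_gap: 0.0236
grip_force: 43.4
```

{"fn": "play_rows", "kwargs": {"steps": [[[0,0,0.002],[0,0,0],28],[[0,0,0.004],[0,0,0],34],[[0,0,0.004],[0,0,0],42],[[0,0,0.004],[0,0,0],52],[[0,0,0.004],[0,0,0],52]]}}

```text
time_s: 8.6
tcp_pos: [0.5221, 0.3724, 0.0181]
tool_rot: [1.605, 2.701, 0.0]
ft_force: [0.7, -0.4, -0.1]
finger_gap: 0.0519
grip_force: 0.0
```

{"fn": "play_rows", "kwargs": {"steps": [[[0,0,0.02],[0,0,0],52],[[0,0,0.08],[0,0,0],52],[[0,0,0.2],[0,0,0],52],[[0,0,0.36],[0,0,0],52],[[0,0,0.52],[0,0,0],52]]}}

```text
time_s: 9.02
tcp_pos: [0.5212, 0.3721, 0.1491]
tool_rot: [-1.604, -2.7, 0.002]
ft_force: [1.9, 0.5, 0.3]
finger_gap: 0.0519
grip_force: 0.0
```

{"fn": "play_rows", "kwargs": {"steps": [[[0,-0.15,0.16],[0,0,0],52],[[0,-0.3,0.3],[0,0,0],52],[[0,-0.45,0.36],[0,0,0],52],[[0,-0.6,0.36],[0,0,0],52],[[0,-0.7,0.36],[0,0,0],52]]}}

```text
time_s: 9.43
tcp_pos: [0.5227, 0.1961, 0.2412]
tool_rot: [1.602, 2.698, 0.004]
ft_force: [0.9, -0.3, 0.1]
finger_gap: 0.0519
grip_force: 0.0
```

Run:
```python
from station import robot, snapshot
import cv2,numpy as np
a=snapshot("top")["color"][:,:,::-1];b=snapshot("scene")["color"][:,:,::-1]
def c(im,x,y,w,h,s): return cv2.resize(im[y:y+h,x:x+w],None,fx=s,fy=s,interpolation=cv2.INTER_CUBIC)
cv2.imwrite("pics/b4.png",np.vstack([np.hstack([c(a,160,160,100,100,3),c(b,350,190,100,100,3)]),np.hstack([c(a,265,145,100,100,3),c(b,275,160,100,100,3)])]))
```

```text
(no output)
```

View pics/b4.png

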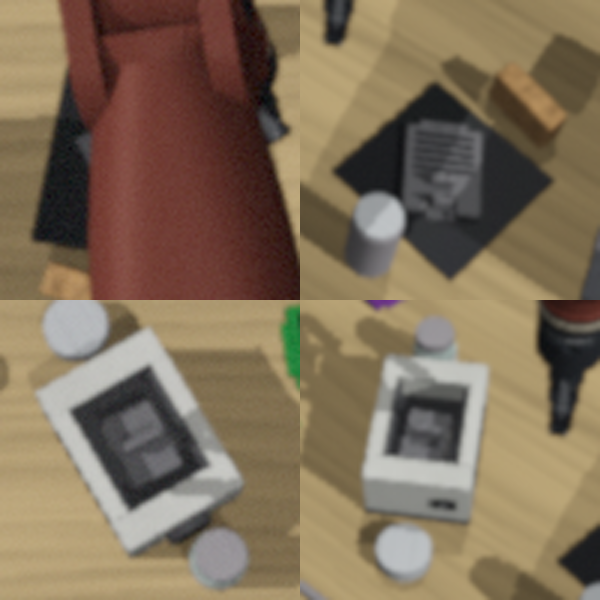

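Run:
```python
from station import robot, snapshot
import cv2,numpy as np
a=snapshot("top")["color"][:,:,::-1];b=snapshot("scene")["color"][:,:,::-1]
def c(im,x,y,w,h,s): 
    o=cv2.resize(im[y:y+h,x:x+w],None,fx=s,fy=s,interpolation=cv2.INTER_CUBIC).astype(float); return np.clip(o*1.6,0,255).astype(np.uint8)
cv2.imwrite("pics/b5.png",np.hstack([c(a,285,165,50,50,8),c(b,295,180,50,50,8)]))
from h import *
P=rect("s",[(350+x/3,190+y/3) for x,y in [(105,120),(183,122),(180,222),(103,215)]],.014);print(P)
```

```text
(array([0.4908, 0.3548]), array([0.1  , 0.141, 0.094, 0.134]), array([ 2.184,  0.492, -1.026, -2.606]))
```

View pics/b5.png

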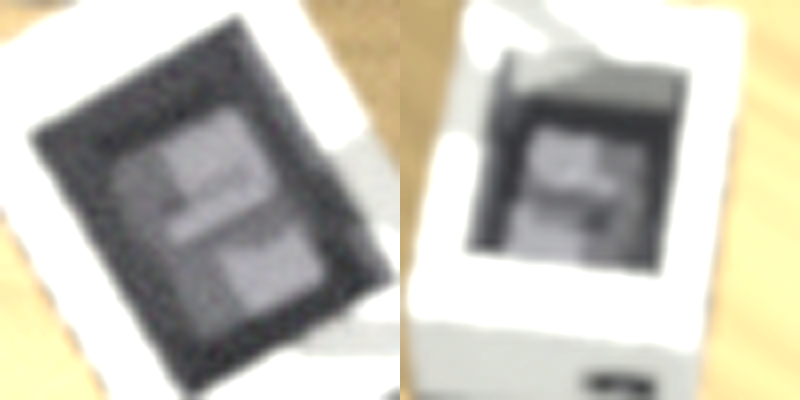

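Run:
```python
from h import *
print(rect("t",crop([(240,108),(112,165),(195,335),(327,275)],285,165,8),.054))
e=[back("t",p,.077).round(4) for p in crop([(170,232),(273,189),(222,210)],285,165,8)];print(e,np.linalg.norm(e[0]-e[1]))
print(back("s",crop([(173,185)],295,180,8)[0],.077))
xh=np.array([.876,.482,0]);yh=np.array([-.482,.876,0]);c=np.array([.5443,.0147,.077])
for cc,(ox,oy,s) in (("t",(285,165,8)),("s",(295,180,8))):
  for y in(.02,-.02): print(cc,(( proj(cc,[c+y*yh])[0]-[ox,oy]+.5)*s-.5).round())
```

```text
(array([0.5461, 0.0121]), array([0.055, 0.075, 0.057, 0.075]), array([ 1.97 , -2.716, -1.167,  0.446]))
[array([0.5381, 0.0309, 0.077 ]), array([ 0.5539, -0.0095,  0.077 ]), array([0.5462, 0.0105, 0.077 ])] 0.04337971876349589
[0.55102214 0.01501849 0.077     ]
t [167. 241.]
t [256. 189.]
s [222. 180.]
s [140. 171.]
```

{"fn": "play_rows", "kwargs": {"steps": [[[0.02,-0.14,0],[0,0,-0.02],44],[[0.04,-0.3,0],[0,0,-0.038],40],[[0.06,-0.46,-0.05],[0,0,-0.038],40],[[0.08,-0.6,-0.1],[0,0,-0.038],40],[[0.09,-0.72,-0.2],[0,0,-0.038],40]]}}

```text
time_s: 10.05
tcp_pos: [0.5462, 0.0164, 0.1897]
tool_rot: [1.681, 2.649, 0.002]
ft_force: [1.0, -0.3, 0.7]
finger_gap: 0.0402
grip_force: 0.0
```

{"fn": "play_rows", "kwargs": {"steps": [[[0,0,-0.05],[0,0,0],40],[[0,0,-0.1],[0,0,0],40],[[0,0,-0.14],[0,0,0],40],[[0,0,-0.14],[0,0,0],40],[[0,0,-0.14],[0,0,0],40]]}}

```text
time_s: 10.47
tcp_pos: [0.5444, 0.019, 0.1531]
tool_rot: [-1.682, -2.653, -0.0]
ft_force: [0.5, -0.2, -0.1]
finger_gap: 0.0399
grip_force: 0.0
```

{"fn": "play_rows", "kwargs": {"steps": [[[0.006,-0.03,-0.08],[0,0,0],40],[[0.006,-0.03,-0.18],[0,0,0],40],[[0.006,-0.03,-0.26],[0,0,0],40],[[0.006,-0.03,-0.28],[0,0,0],40],[[0.006,-0.03,-0.28],[0,0,0],40]]}}

```text
time_s: 10.88
tcp_pos: [0.5455, 0.0109, 0.0826]
tool_rot: [-1.682, -2.651, 0.001]
ft_force: [-0.3, -0.7, 0.2]
finger_gap: 0.0399
grip_force: 0.0
```

{"fn": "play_rows", "kwargs": {"steps": [[[0,0,-0.03],[0,0,0],40],[[0,0,-0.06],[0,0,0],40],[[0,0,-0.09],[0,0,0],40],[[0,0,-0.09],[0,0,0],40],[[0,0,-0.09],[0,0,0],40]]}}

```text
time_s: 11.3
tcp_pos: [0.5458, 0.01, 0.0604]
tool_rot: [-1.685, -2.651, 0.0]
ft_force: [-0.3, -0.5, -0.1]
finger_gap: 0.0398
grip_force: 0.0
```

{"fn": "play_rows", "kwargs": {"steps": [[[0,0,0],[0,0,0],30],[[0,0,0],[0,0,0],20],[[0,0,0],[0,0,0],10],[[0,0,0],[0,0,0],3],[[0,0,0],[0,0,0],3]]}}

```text
time_s: 11.72
tcp_pos: [0.5465, 0.0099, 0.0612]
tool_rot: [1.684, 2.651, 0.001]
ft_force: [0.6, 1.2, 2.1]
finger_gap: 0.0093
grip_force: 40.1
```

{"fn": "play_rows", "kwargs": {"steps": [[[0,0,0.02],[0,0,0],3],[[0,0,0.06],[0,0,0],3],[[0,0,0.12],[0,0,0],3],[[0,0,0.18],[0,0,0],3],[[0,0,0.22],[0,0,0],3]]}}

```text
time_s: 12.13
tcp_pos: [0.5464, 0.0099, 0.1176]
tool_rot: [1.684, 2.651, 0.001]
ft_force: [0.3, -0.1, -1.1]
finger_gap: 0.0094
grip_force: 39.6
```

{"fn": "play_rows", "kwargs": {"steps": [[[0,0,0.08],[0,0,0],3],[[0,0,0.18],[0,0,0],3],[[0,-0.04,0.28],[0,0,0],3],[[0,-0.1,0.38],[0,0,0],3],[[0,-0.2,0.46],[0,0,0],3]]}}

```text
time_s: 12.55
tcp_pos: [0.5461, -0.0392, 0.2332]
tool_rot: [1.681, 2.653, 0.001]
ft_force: [-0.2, -1.2, -1.6]
finger_gap: 0.009
grip_force: 39.5
```

{"fn": "play_rows", "kwargs": {"steps": [[[-0.01,-0.13,0.02],[0,0,-0.05],3],[[-0.03,-0.26,0.02],[0,0,-0.1],3],[[-0.05,-0.39,0.02],[0,0,-0.15],3],[[-0.07,-0.52,0.02],[0,0,-0.2],3],[[-0.09,-0.65,0.02],[0,0,-0.236],3]]}}

```text
time_s: 12.97
tcp_pos: [0.523, -0.204, 0.2361]
tool_rot: [2.149, 2.291, 0.0]
ft_force: [0.0, 0.7, -1.0]
finger_gap: 0.0087
grip_force: 39.5
```

{"fn": "play_rows", "kwargs": {"steps": [[[-0.01,-0.13,0],[0,0,0],3],[[-0.02,-0.26,0],[0,0,0],3],[[-0.02,-0.38,0],[0,0,0],3],[[-0.02,-0.5,-0.02],[0,0,0],3],[[-0.02,-0.6,-0.06],[0,0,0],3]]}}

```text
time_s: 13.38
tcp_pos: [0.5184, -0.3551, 0.2219]
tool_rot: [2.144, 2.293, -0.0]
ft_force: [0.8, 0.1, -0.6]
finger_gap: 0.0093
grip_force: 39.5
```

{"fn": "play_rows", "kwargs": {"steps": [[[0,-0.04,-0.06],[0,0,0],3],[[0,-0.056,-0.14],[0,0,0],3],[[0,-0.056,-0.2],[0,0,0],3],[[0,-0.056,-0.24],[0,0,0],3],[[0,-0.056,-0.24],[0,0,0],3]]}}

```text
time_s: 13.8
tcp_pos: [0.5176, -0.3655, 0.1581]
tool_rot: [-2.142, -2.293, -0.001]
ft_force: [-0.3, 0.9, -2.2]
finger_gap: 0.0091
grip_force: 39.4
```

{"fn": "play_rows", "kwargs": {"steps": [[[0,0,-0.08],[0,0,0],3],[[0,0,-0.18],[0,0,0],3],[[0,0,-0.28],[0,0,0],3],[[0,0,-0.34],[0,0,0],3],[[0,0,-0.36],[0,0,0],3]]}}

```text
time_s: 14.22
tcp_pos: [0.5178, -0.3653, 0.0687]
tool_rot: [-2.142, -2.294, -0.0]
ft_force: [-1.2, 0.5, -1.4]
finger_gap: 0.0087
grip_force: 39.5
```

{"fn": "play_rows", "kwargs": {"steps": [[[0,0,0],[0,0,0],3],[[0,0,0],[0,0,0],3],[[0,0,-0.008],[0,0,0],3],[[0,0,-0.016],[0,0,0],3],[[0,0,-0.016],[0,0,0],3]]}}

```text
time_s: 14.63
tcp_pos: [0.5189, -0.3669, 0.0673]
tool_rot: [2.144, 2.295, -0.0]
ft_force: [-0.3, 0.3, -1.9]
finger_gap: 0.0086
grip_force: 39.5
```

Run:
```python
from station import robot, snapshot
import cv2,numpy as np
a=snapshot("top")["color"][:,:,::-1];b=snapshot("scene")["color"][:,:,::-1]
print(robot.state()["tcp_pos"])
def c(im,x,y,w,h,s): return cv2.resize(im[y:y+h,x:x+w],None,fx=s,fy=s,interpolation=cv2.INTER_CUBIC)
cv2.imwrite("pics/b6.png",np.hstack([c(a,390,150,100,100,4),c(b,205,120,100,100,4)]))
```

```text
[ 0.51869903 -0.36674635  0.06705223]
```

View pics/b6.png

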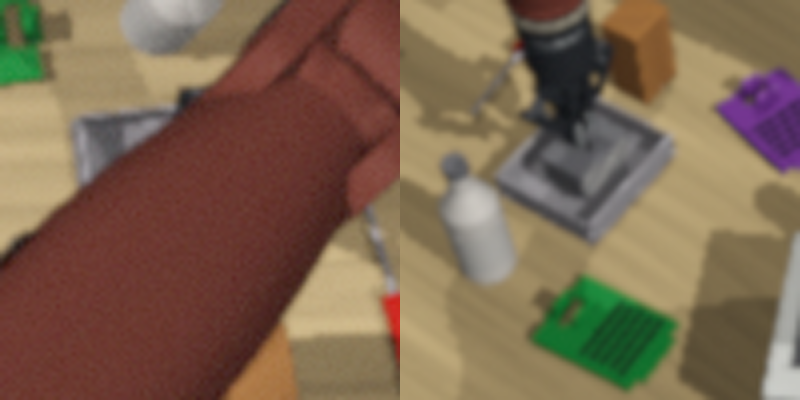

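Cassette at (590,160) in the scene crop is inside the tray walls. Lower the last centimetre and a half slowly.

{"fn": "play_rows", "kwargs": {"steps": [[[0,0,-0.01],[0,0,0],3],[[0,0,-0.02],[0,0,0],3],[[0,0,-0.03],[0,0,0],3],[[0,0,-0.04],[0,0,0],3],[[0,0,-0.044],[0,0,0],3]]}}

```text
time_s: 15.15
tcp_pos: [0.5183, -0.3663, 0.0548]
tool_rot: [-2.144, -2.295, -0.0]
ft_force: [-0.1, -0.3, -1.6]
finger_gap: 0.0089
grip_force: 39.5
```

{"fn": "play_rows", "kwargs": {"steps": [[[0,0,-0.002],[0,0,0],3],[[0,0,-0.004],[0,0,0],3],[[0,0,-0.006],[0,0,0],3],[[0,0,-0.006],[0,0,0],3],[[0,0,-0.006],[0,0,0],3]]}}

```text
time_s: 15.57
tcp_pos: [0.5186, -0.3666, 0.0542]
tool_rot: [2.144, 2.296, 0.0]
ft_force: [-0.4, 0.8, -1.9]
finger_gap: 0.0088
grip_force: 39.5
```

{"fn": "play_rows", "kwargs": {"steps": [[[0,0,-0.002],[0,0,0],3],[[0,0,-0.004],[0,0,0],3],[[0,0,-0.006],[0,0,0],3],[[0,0,-0.007],[0,0,0],3],[[0,0,-0.007],[0,0,0],3]]}}

```text
time_s: 15.98
tcp_pos: [0.5187, -0.3667, 0.0532]
tool_rot: [2.144, 2.295, -0.0]
ft_force: [-3.0, 1.3, 5.6]
finger_gap: 0.0089
grip_force: 40.5
```

Contact with the tray floor. Release and go up.

{"fn": "play_rows", "kwargs": {"steps": [[[0,0,0.003],[0,0,0],12],[[0,0,0.003],[0,0,0],20],[[0,0,0.003],[0,0,0],34],[[0,0,0.003],[0,0,0],40],[[0,0,0.003],[0,0,0],40]]}}

```text
time_s: 16.4
tcp_pos: [0.5185, -0.3666, 0.053]
tool_rot: [2.145, 2.296, 0.0]
ft_force: [0.0, -0.3, 0.4]
finger_gap: 0.0396
grip_force: 0.0
```

{"fn": "play_rows", "kwargs": {"steps": [[[0,0,0.02],[0,0,0],40],[[0,0,0.1],[0,0,0],40],[[0,0,0.22],[0,0,0],40],[[0,0,0.36],[0,0,0],40],[[0,0,0.52],[0,0,0],40]]}}

```text
time_s: 16.82
tcp_pos: [0.5178, -0.3658, 0.1834]
tool_rot: [-2.143, -2.294, -0.0]
ft_force: [1.3, -1.2, -0.4]
finger_gap: 0.0403
grip_force: 0.0
```

{"fn": "play_rows", "kwargs": {"steps": [[[0,0.1,0.16],[0,0,0],40],[[0,0.25,0.25],[0,0,0],40],[[0,0.4,0.25],[0,0,0],40],[[0,0.55,0.25],[0,0,0],40],[[0,0.7,0.25],[0,0,0],40]]}}

```text
time_s: 17.23
tcp_pos: [0.5186, -0.1901, 0.2469]
tool_rot: [2.144, 2.294, 0.001]
ft_force: [0.7, 0.0, -0.1]
finger_gap: 0.0396
grip_force: 0.0
```

{"fn": "play_rows", "kwargs": {"steps": [[[0,0,0],[0,0,0],40],[[0,0,0],[0,0,0],40],[[0,0,0],[0,0,0],40]]}}

```text
time_s: 17.48
tcp_pos: [0.5187, -0.1917, 0.246]
tool_rot: [2.143, 2.296, -0.0]
ft_force: [-0.8, -0.5, 0.7]
finger_gap: 0.0397
grip_force: 0.0
```

Run:
```python
from station import robot, snapshot
import cv2,numpy as np
b=snapshot("scene")["color"][:,:,::-1]
cv2.imwrite("pics/b7.png",cv2.resize(b[100:300,200:470],None,fx=2.9,fy=2.9,interpolation=cv2.INTER_CUBIC))
```

```text
(no output)
```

View pics/b7.png

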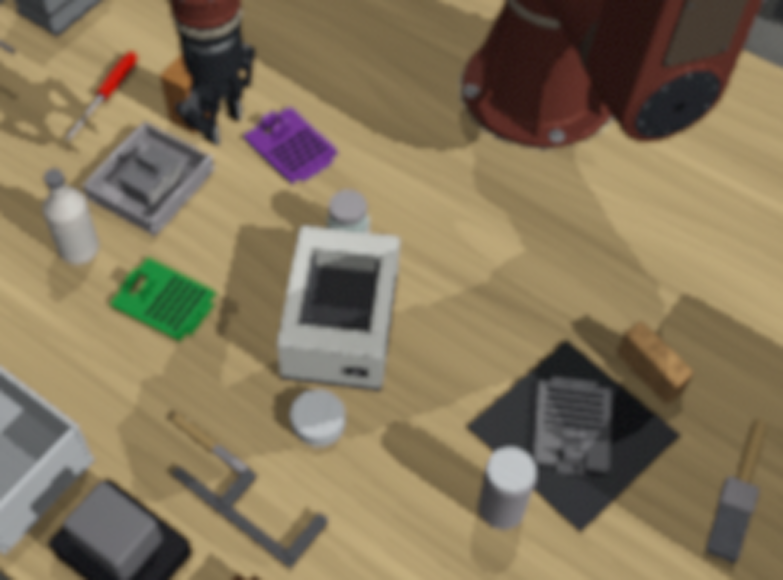

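The picture shows the cassette upright in the tray (150,165), the cover flat and louvres up on the mat (572,425), the housing empty (340,290), and the bystanders where they were.

```bash
python3 -c "
from station import robot
print(robot.close_job())"
```

```text
the job is handed in; nothing more can be done
None
```

The job is handed in: the cover lies flat, louvres up, in the middle of the mat, and the filter cassette stands upright in the tray. Both were set down, and nothing else looks moved in the last picture. It took about 17.5 s of the 67 s allowed.

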